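# Set and lock the bottle gauge

### The job

Set the bottle gauge for the blue bottles: turn the black knob a little at a time until the red pointer lines up with the middle of the blue mark (not the yellow one). Then turn the orange lock ring counterclockwise until its white index line points at the red locked mark, leaving the pointer on the blue mark. Move the fence only by its knob, do not push it directly, and leave the other things on the table where they are.

Things in the scene. Friction and masses are not known exactly. Their poses are not given: they have to be found in the camera images.
- gauge: Bottle gauge, fixed: dark steel base plate 140 (x) x 380 (y) x 24 mm high. Origin: centre of its underside; y along its length, z up. On it: black knob at local (0, +145 mm), orange lock ring at (0, -145 mm); between them a fixed aluminium jaw (y = -78 mm, top 86 mm high) and the sliding aluminium fence (near y = 0, travels 45 mm each way along y) with the red pointer on its +x side.
- pointer_tip (a point): End of the red pointer, 5 mm wide, reaching from the fence towards the gauge's +x edge, 32 mm above the table. Moves with the fence along the gauge's y.
- blue_mark: Blue mark, a fixed raised bar 22 (x) x 12 (y) x 8 mm on the white scale strip just beyond the pointer's tip. Origin: centre of its underside; axes parallel to the gauge's. The pointer is set when its tip is level with the mark's middle along y.
- yellow_mark: Yellow mark, like the blue one, for another bottle: not to be used. The two marks lie to either side of the starting pointer; which is which varies.
- knob (a joint): Knob angle, rad, counterclockwise from above positive, 0 at mid travel, stops at +-2.3. Rack and pinion: pointer's local y on the gauge = -0.020 m x this value, so clockwise moves fence and pointer towards the knob, counterclockwise towards the lock ring.
- knob_grip (a point): Grip point of the black knob, on its axis, 76 mm above the table; x axis along the grip bar. The bar is 60 long, 18 wide, 34 high (54 to 88 mm above the table), on a disc 64 mm across whose top is 54 mm above the table. A white line on the bar's top shows its +x half.
- lock_ring (a joint): Lock ring angle, rad, counterclockwise from above positive: from 0 to 0.2 at the start (unlocked, near the white mark), 1.2 at the red locked mark, stop at 1.3.
- lock_grip (a point): Grip point of the orange lock ring, on its axis, 70 mm above the table; x axis along its grip bar, towards the white index. The bar is 60 long, 18 wide, 36 high (46 to 82 mm above the table), on a disc 74 mm across, top 46 mm high. The index points 0.6 rad clockwise of the gauge's x axis at joint 0, and 0.6 rad counterclockwise of it when locked.
- bottle_a: Standing blue bottle with white twist cap, 68 mm across, 200 high, a bystander. Origin: centre of its base.
- bottle_b: The other standing blue bottle, same size, a bystander. Origin: centre of its base.
- vase: Terracotta vase, about 104 mm across, 170 high, a bystander. Origin: centre of its base.
- dustpan: Steel dustpan, pan 190 x 220 mm, 50 high, wooden handle to its -x side, a bystander. Origin: centre of the pan's underside.
- mug: Blue ceramic mug, 80 mm across, 90 high, a bystander. Origin: centre of its base.
- fence: The sliding aluminium fence that carries the red pointer: block 60 x 34 mm and an upright plate 70 (x) x 8 mm, top 86 mm above the table. Origin: on the gauge's underside level, at the pointer's place along the gauge's y; axes parallel to the gauge's.

How it is judged:
By the outcome, as a careful person would: the job done as asked, in the order asked, and still so for the second after the job is handed in, with the robot touching nothing.
It also fails if it takes over 54 s, if anything falls off the work surface, if the arm or the gripper's body presses on something with over 40 N, if the wrist force passes 120 N, or if a joint passes its speed limit or range.

### The arm

A 6-joint arm with a two-finger parallel gripper is mounted at the origin on the work surface. World frame = base frame: x ahead of the robot, y to its left, z up, the work surface at z = 0. Lengths are in mm, angles in rad, forces in N, time in s.
With the tool pointing down it reaches from about 350 to 875 mm from the base axis. Payload 4.2 kg.
Tool frame: the origin (TCP) lies on the mounting face of the last link; the fingertips stand 173 mm ahead of it and the grasp point (between the pads) lies grip_point_offset ahead of it (grip_point_offset is the distance from the TCP to the grasp point, in mm); z points along the fingers, y is the line along which they close (so a half turn about z gives the same grasp; the last joint's range is limited). The gripper opens to 85 mm and grips with 20 to 120 N. Pads are 22 mm wide; open, the fingers measure 114 mm over their backs; the gripper's body (76 mm by 85 mm) begins 54 mm behind the grasp point. The pads swing forward as they close: fully open they stand 13 mm farther back than shut.
Start: joints at [-0.932, 0.385, 0.008, 0, -1.194, -0.259], TCP at [231.723, -580.435, 404.712] pointing down, gripper open.
Joint ranges: [-3.14, 3.14], [-1.21, 2.06], [-1.07, 1.41], [-3.16, 2.05], [-2.99, -0.16], [-3.1, 3.1]. Speed limits (rad/s): [2.79, 2.79, 3.14, 3.14, 3.14, 3.14].

### API

Orientations are given as a unit quaternion [x, y, z, w].
In Python, from bench import read_state, get_image, job_done, recognise, place_of, grip_point_offset gives the robot as it stands. The module is installed in compiled form; this text tells all that it offers.
- The arm moves only by the tool carry_out, never from a script. Its arguments are lists of equal length, an entry for each row: "slide": the shift along the tool's x, y, z in m, a list of three; "roll": the turn about the tool's z in degrees; "claw": the finger opening in m, from 0 to 0.0854. A call has 1 to 8 rows; each row is the pose to reach, as a shift and turn from the pose commanded when the call began, along the tool's axes at that moment; what a row does not reach only later rows make up. A row lasts 1/8 s, in which the tool goes at most 62.5 mm and 10.7 degrees, less where a joint would pass 70% of its speed; a pose out of reach is approached as far as the arm can. A call with a gripper value outside its range is refused whole. The fingers move at their own pace and stop on an object; the grip force is fixed at half the most. Time passes only in rows, so rows that repeat a pose let the fingers close. It gives the time, the measured TCP pose, the force, the opening and the grip force at its end, in the units of the state.
- read_state(): the state, without advancing time (a new reading comes with each control period).
- get_image(name): name is "side" or "top"; returns a dict with "img" (480x640x3 uint8, red, green, blue), "z_map" (480x640 float32, mm along the optical axis (not along the pixel's ray), 0 where there is no reading), "mtx" (3x3 intrinsics, pixels), "k1" (the pictures are not rectified: a ray, as slopes to the right and down, at radius r is drawn at 1 + k1 r^2 times it, then the intrinsics apply), "world_from_camera" (4x4, takes a point from camera to world coordinates). Camera axes: x right, y up, looking along -z (the intrinsics and any distortion apply to the point x, -y, -z); pixel columns grow to the right and rows downward; lengths in mm; the calibration is good to about 2 mm. A picture is of the moment at which its call begins.
- job_done(): hands the job in; it is judged then, once.
Trained networks look in a picture, given as the dict that the camera call returned (one of the last four; its "shot" number tells which), for a name from the list of things; names that differ only in an ending like _2 or _b are one class to them, and where a whole thing is asked for, a point or a joint stands for the part that bears it (a point fixed in the world has none). Each returns a list of dicts, best first, with "conf" (0 to 1); they miss things now and then, are a little off and sometimes report something else, mostly with a low value. They report only what shows in the picture. A call takes as long as a camera call.
- recognise(picture, thing): "at" ([column, row] in pixels, amid what is visible of it).
- place_of(picture, thing): "at" ([column, row] in pixels: a listed point, or the origin of a listed thing).
The state is a dict: "clock": time; "joints": joint angles; "joint_vel": joint speeds; "joint_efforts": joint torques, N m; "position": TCP position; "ee_rot": TCP orientation; "contact_force": force on the tool from outside, world axes, zero at the start; "wrist_torque": the same for the moment, N m; "gripper_width": finger opening in mm; "grasp_force": force on a finger pad.
Only numpy, scipy, OpenCV 4.12 (cv2) and the standard library are available. Lean on these libraries where they do the work, as an engineer would, in place of code of your own. Each camera call takes 0.05 s, during which the arm holds its last target. There are 200 camera calls.

## Working session

There is one attempt and no reset: what is moved stays moved. The work goes in short steps, Python scripts to look and compute and a tool call to move; the robot and the scene stay as the last step left them, time stands still between calls to the robot, and variables do not carry over. Pictures are saved under pics/ and viewed, at most 10 in all, crops included, and the job is handed in when it is done.

Besides the shell and the picture viewer there is one more tool, called after "Call:" as name(argument=value, ...) on one line, values as JSON. carry_out: Moves the arm, as the interface text tells. Its arguments: {"type":"object","properties":{"slide":{"type":"array"},"roll":{"type":"array"},"claw":{"type":"array"}},"required":["slide","roll","claw"]}

```bash
mkdir -p pics; cat > h.py <<'E'
import numpy as np, cv2
from bench import *
def px2w(p,uv,z=None):
    """pixel -> world on plane z (mm); z None: use depth"""
    K=np.array(p["mtx"],float);T=np.array(p["world_from_camera"],float)
    s=cv2.undistortPoints(np.array([[uv]],float),K,np.array([p["k1"],0,0,0.]))[0,0]
    d=T[:3,:3]@np.array([s[0],-s[1],-1.]);o=T[:3,3]
    if z is None:
        k=p["z_map"][int(round(uv[1])),int(round(uv[0]))]
    else: k=(z-o[2])/d[2]
    return o+k*d
def save(p,n,box=None,f=1):
    im=p["img"][:,:,::-1]
    if box: a,b,c,d=box; im=im[b:d,a:c]
    cv2.imwrite("pics/"+n,cv2.resize(np.ascontiguousarray(im),None,fx=f,fy=f,interpolation=cv2.INTER_CUBIC))
E
python3 - <<'E'
from h import *
print(grip_point_offset, read_state())
H=dict(gauge=0,pointer_tip=32,blue_mark=24,yellow_mark=24,knob_grip=76,lock_grip=70,fence=0,bottle_a=0,vase=0,mug=0,dustpan=0)
for c in("top","side"):
    p=get_image(c);save(p,c+"1.png");print(c,p["world_from_camera"][:3,3] if hasattr(p["world_from_camera"],'shape') else p["world_from_camera"])
    for n,z in H.items():
        for r in place_of(p,n)[:2]: print(n,np.round(r["at"]),round(r["conf"],2),px2w(p,r["at"],z).round(1))
E
```

```text
154.70000000000002 {'clock': 0.0, 'joints': array([-9.32391127e-01,  3.85591240e-01,  6.64257646e-03, -4.37323691e-04,
       -1.19396954e+00, -2.58590001e-01]), 'joint_vel': array([ 0.00156536, -0.00288066,  0.0005747 ,  0.00068287,  0.00079021,
       -0.00126038]), 'joint_efforts': array([-9.07180638e-04, -3.92291415e+01,  1.88404083e+01,  4.18636858e+00,
       -4.64248602e-03,  2.28727288e-05]), 'position': array([ 231.67539989, -580.27641137,  403.61592545]), 'ee_rot': array([-1.88688819e-01,  9.82036335e-01,  1.04413396e-03, -2.76900419e-04]), 'contact_force': array([-0.30155878,  0.11776665, -0.77190895]), 'wrist_torque': array([ 0.04962894,  0.01160265, -0.02356014]), 'grasp_force': 0.0, 'gripper_width': 85.32881303891202}
top [ 271.78131357  -50.35315053 1462.30600771]
gauge [306. 264.] 0.68 [529.7  -2.7   0. ]
pointer_tip [297. 248.] 0.83 [570.3  20.3  32. ]
blue_mark [302. 239.] 0.44 [596.3   5.2  24. ]
yellow_mark [289. 249.] 0.49 [570.3  41.1  24. ]
yellow_mark [294. 248.] 0.32 [570.6  26.5  24. ]
knob_grip [246. 277.] 0.74 [485.1 152.6  76. ]
lock_grip [351. 248.] 0.73
[... 327 characters left out ...]
7.5    0. ]
side [441.10643972 828.63193061 899.75153079]
gauge [327. 279.] 0.98 [517.1  16.2   0. ]
gauge [229. 290.] 0.7 [761.3  90.5  -0. ]
pointer_tip [307. 266.] 0.63 [572.5   6.9  32. ]
blue_mark [298. 265.] 0.48 [597.    1.3  24. ]
yellow_mark [308. 277.] 0.53 [564.   38.7  24. ]
yellow_mark [302. 264.] 0.41 [587.6  -4.9  24. ]
knob_grip [332. 298.] 0.93 [492.5 143.5  76. ]
lock_grip [317. 220.] 0.92 [ 564.6 -133.9   70. ]
fence [325. 276.] 0.9 [523.9   8.6   0. ]
bottle_a [338. 457.] 0.89 [442.9 465.1   0. ]
bottle_a [229. 287.] 0.7 [764.4  79.7  -0. ]
vase [239. 243.] 0.64 [781.1 -82.6   0. ]
mug [411. 208.] 0.79 [ 295.3 -312.8    0. ]
dustpan [366. 164.] 0.62 [ 447.3 -533.6    0. ]
```

View pics/top1.png

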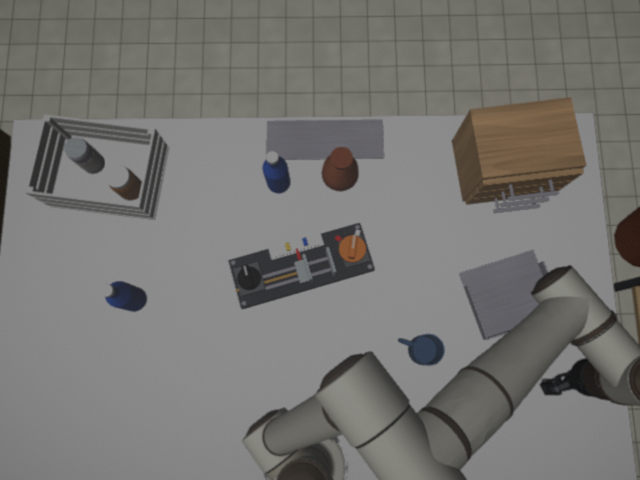

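View pics/side1.png

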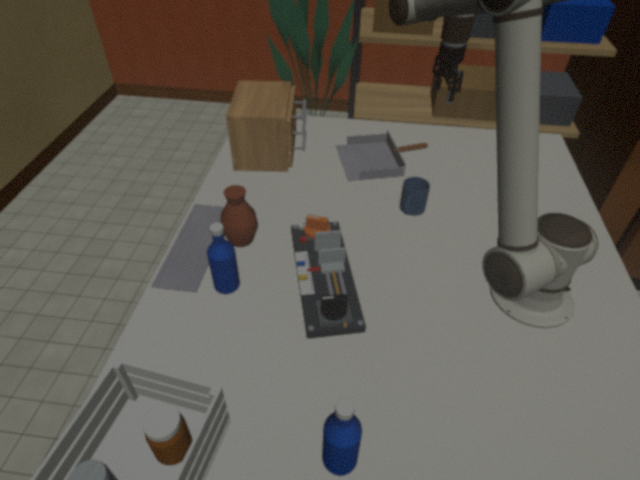

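The top view shows the gauge from the knob (246,277) to the lock ring (351,248), with yellow at (288,246), blue at (305,241) and the red pointer between them. I'll crop in and segment by colour next.

```bash
cat >> h.py <<'E'
def blobs(p,box,zs=dict(blue=32,yellow=32,red=34,orange=82)):
    a,b,c,d=box; im=p["img"][b:d,a:c]; h=cv2.cvtColor(im,cv2.COLOR_RGB2HSV)
    R=dict(blue=((110,120,60),(130,255,255)),yellow=((22,120,90),(34,255,255)),red=((170,120,60),(180,255,255)),red0=((0,150,60),(5,255,255)),orange=((6,150,90),(18,255,255)))
    out=[]
    for k,(lo,hi) in R.items():
        n,_,st,ce=cv2.connectedComponentsWithStats(cv2.inRange(h,lo,hi))
        for i in range(1,n):
            if st[i,4]>=5:
                uv=ce[i]+[a,b]; out.append((k,uv,st[i,4],px2w(p,uv,zs.get(k,34))))
    return out
E
python3 - <<'E'
from h import *
for c,box,f in(("top",(220,215,390,315),2),("side",(280,205,380,345),2)):
    p=get_image(c)
    a,b,cc,d=box
    save(p,c+"2.png",box,4.5 if c=="top" else 4.2)
    for k,uv,n,w in blobs(p,box): print(c,k,uv.round(1),n,w.round(1))
E
```

```text
top blue [304.6 241.2] 17 [588.9  -1.7  32. ]
top yellow [287.4 246.3] 18 [575.2  45.6  32. ]
top red0 [337.8 237.9] 17 [596.3 -93.   34. ]
top red0 [298.3 255.1] 18 [549.9  15.6  34. ]
top orange [351.8 249. ] 455 [ 555. -128.   82.]
side blue [300.6 262.9] 15 [590.   -0.6  32. ]
side yellow [302.5 276.9] 22 [577.3  47.4  32. ]
side red0 [302.7 238.6] 14 [599.  -91.5  34. ]
side red0 [315.  268.5] 14 [549.7  15.6  34. ]
side orange [315.5 225.7] 280 [564.5 -95.8  82. ]
```

View pics/top2.png

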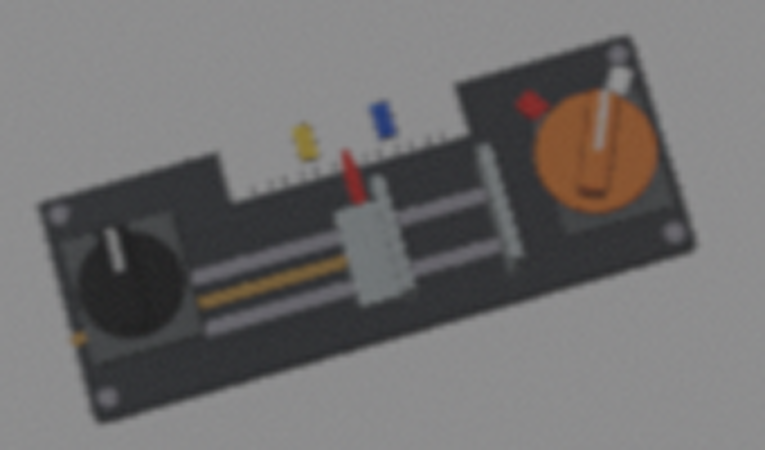

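View pics/side2.png

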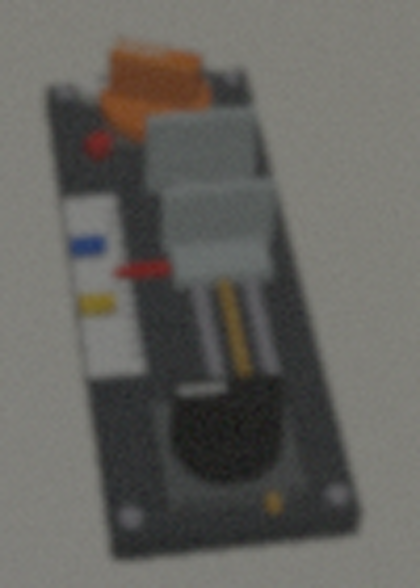

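Both crops agree. The gauge yaw is about 0.265, and the knob is near 0 with its bar along the gauge's x. Blue is about 26.5 mm from the pointer towards the lock ring, so the knob needs about +1.3 rad CCW. The lock index is about 0.28 rad clockwise of world x. I'll set out now.

Call:
carry_out(slide=[[-0.032,0.036,0],[-0.068,0.078,0],[-0.105,0.12,0],[-0.142,0.162,0],[-0.178,0.204,0],[-0.215,0.246,0],[-0.25,0.287,0],[-0.25,0.287,0]], roll=[0,0,0,0,0,0,0,0], claw=[0.0854,0.0854,0.0854,0.0854,0.0854,0.0854,0.0854,0.0854])

```text
clock: 2.3
position: [358.3, -218.6, 405.3]
ee_rot: [-0.192, 0.981, -0.0, 0.001]
contact_force: [0.1, 0.1, -0.5]
gripper_width: 85.4
grasp_force: 0.0
```

Call:
carry_out(slide=[[-0.036,0.041,0],[-0.073,0.083,0],[-0.11,0.125,0],[-0.147,0.167,0],[-0.184,0.209,0.02],[-0.221,0.25,0.04],[-0.258,0.291,0.06],[-0.258,0.291,0.075]], roll=[1,2,3,4,5,6,7,7], claw=[0.0854,0.0854,0.0854,0.0854,0.0854,0.0854,0.0854,0.0854])

```text
clock: 3.3
position: [490.8, 146.8, 328.4]
ee_rot: [-0.13, 0.992, -0.0, 0.0]
contact_force: [0.1, -0.2, 0.2]
gripper_width: 85.2
grasp_force: 0.0
```

```bash
python3 - <<'E'
from h import *
s=read_state();print(s["position"],s["ee_rot"],s["joints"].round(2))
ps=[get_image(c) for c in("top","side")]
a=ps[0]["img"][215:315,220:390];b=ps[1]["img"][205:345,280:380]
save(ps[0],"top3.png",(220,185,390,315),4.5)
save(ps[1],"side3.png",(260,185,400,345),3.7)
for p,box in zip(ps,((220,215,390,315),(280,205,380,345))):
    for k,uv,n,w in blobs(p,box): print(k,uv.round(1),n,w.round(1))
    for t,z in(("knob_grip",76),("lock_grip",70)):
        for r in place_of(p,t)[:2]: print(t,np.round(r["at"],1),round(r["conf"],2),px2w(p,r["at"],z).round(1))
# disc centres read in the first crop (top view)
for u,v,z in((130,285,54),(597,152,46)): print("disc",px2w(ps[0],(220+u/4.5,215+v/4.5),z).round(1))
E
```

```text
[490.83603008 146.81557669 328.41772249] [-1.29660075e-01  9.91558486e-01 -1.84786860e-04  2.33089783e-05] [ 0.61  0.27 -0.38  0.   -0.93 -1.92]
blue [304.6 241.2] 17 [588.9  -1.7  32. ]
yellow [287.4 246.3] 18 [575.2  45.6  32. ]
red0 [337.6 238.1] 19 [596.  -92.5  34. ]
red0 [298.2 254.9] 17 [550.2  15.8  34. ]
orange [351.8 249. ] 453 [ 555.  -127.9   82. ]
knob_grip [245.6 278.8] 0.66 [480.  152.3  76. ]
lock_grip [351.6 249.1] 0.74 [ 557.2 -128.1   70. ]
blue [300.4 262.9] 14 [590.5  -0.6  32. ]
yellow [302.7 277. ] 21 [576.8  47.5  32. ]
red0 [303.  238.8] 13 [598.1 -91.1  34. ]
red0 [314.4 268.6] 16 [551.1  16.3  34. ]
orange [311.  226.7] 182 [575.7 -90.   82. ]
lock_grip [316.6 219.5] 0.63 [ 566.8 -135.7   70. ]
disc [484.5 146.7  54. ]
disc [ 563.  -132.4   46. ]
```

View pics/side3.png

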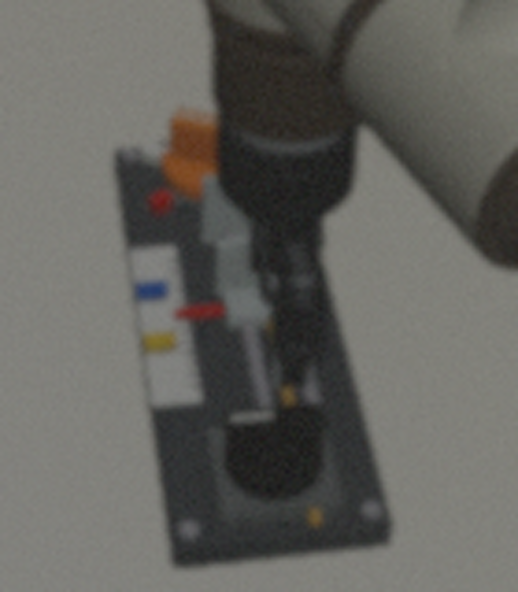

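The side view shows the pointer at about (200,312) in the crop, between blue (152,290) and yellow (158,342). The gripper is over the knob, with the fingers straddling it. The disc centres are 290 mm apart as specified, so the knob is at (484.5,146.7) and the lock ring at (563,-132). Next I lower and grip.

Call:
carry_out(slide=[[0.006,0.002,0.03],[0.006,0.002,0.06],[0.006,0.002,0.08],[0.006,0.002,0.095],[0.006,0.002,0.095],[0.006,0.002,0.095],[0.006,0.002,0.095],[0.006,0.002,0.095]], roll=[0,0,0,0,0,0,0,0], claw=[0.0854,0.0854,0.0854,0.0854,0.0854,0.05,0.03,0.024])

```text
clock: 4.6
position: [483.0, 145.1, 235.4]
ee_rot: [-0.128, 0.992, 0.0, 0.001]
contact_force: [-0.6, -0.3, -0.4]
gripper_width: 32.5
grasp_force: 0.0
```

Call:
carry_out(slide=[[0,0,0],[0,0,0],[0,0,0],[0,0,0]], roll=[0,0,0,0], claw=[0.02,0.012,0.01,0.01])

```text
clock: 5.1
position: [482.6, 146.5, 235.5]
ee_rot: [-0.129, 0.992, 0.001, 0.001]
contact_force: [-6.3, 7.3, 4.7]
gripper_width: 17.2
grasp_force: 58.7
```

Gripped at 17 mm. First turn: about 48° CCW.

Call:
carry_out(slide=[[0,0.001,0],[0,0.001,0],[0,0.001,0],[0,0.001,0],[0,0.001,0],[0,0.001,0],[0,0.001,0],[0,0.001,0]], roll=[-7,-14,-21,-28,-35,-42,-48,-48], claw=[0.01,0.01,0.01,0.01,0.01,0.01,0.01,0.01])

```text
clock: 6.1
position: [484.5, 144.5, 235.5]
ee_rot: [-0.521, 0.853, -0.002, 0.001]
contact_force: [9.8, -13.2, -1.3]
gripper_width: 17.0
grasp_force: 58.6
```

```bash
cat >> h.py <<'E'
V=np.array([-np.sin(.272),np.cos(.272)])
def check(n=1):
    for c,box in(("top",(220,215,390,315)),("side",(280,205,380,345))):
        B=blobs(get_image(c),box)
        bl=[w for k,_,_,w in B if k=="blue"]
        for k,uv,m,w in B:
            if k!="orange": print(c,k,uv.round(1),m,w.round(1),"y rel blue", round(float((w[:2]-bl[0][:2])@V),1) if bl else None)
E
python3 - <<'E'
from h import *
check()
print(read_state()["joints"].round(2), read_state()["contact_force"], read_state()["wrist_torque"])
save(get_image("side"),"side4.png",(260,185,400,345),3.7)
E
```

```text
top blue [304.6 241.2] 17 [588.9  -1.7  32. ] y rel blue 0.0
top yellow [287.4 246.3] 18 [575.2  45.6  32. ] y rel blue 49.2
top red0 [337.7 237.9] 18 [596.3 -92.6  34. ] y rel blue -89.6
top red0 [304.1 253.6] 18 [ 5.538e+02 -2.000e-01  3.400e+01] y rel blue 10.8
side blue [300.5 263. ] 16 [ 5.902e+02 -4.000e-01  3.200e+01] y rel blue 0.0
side yellow [302.7 277. ] 21 [576.8  47.5  32. ] y rel blue 49.7
side red0 [302.9 238.8] 17 [598.2 -90.9  34. ] y rel blue -89.4
[ 0.61  0.38 -0.5   0.01 -0.69 -1.09] [ 10.61077001 -12.36921145  -1.03555905] [-3.48667883 -2.93852789 -0.0388085 ]
```

View pics/side4.png

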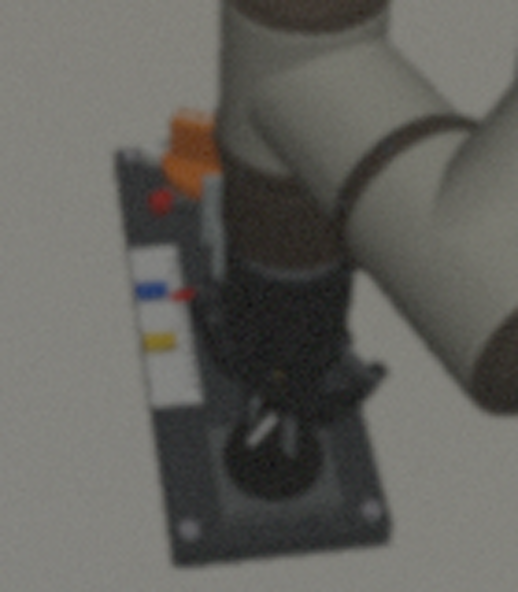

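The side view has the pointer tip at (175,295) in the crop, close to blue (152,290). The top view gives 10.8 mm remaining. I turn a further 26°, then check again.

Call:
carry_out(slide=[[0.001,-0.002,0],[0.001,-0.002,0],[0.001,-0.002,0],[0.001,-0.002,0],[0.001,-0.002,0],[0.001,-0.002,0]], roll=[-6,-12,-18,-23,-26,-26], claw=[0.01,0.01,0.01,0.01,0.01,0.01])

```text
clock: 7.0
position: [486.4, 143.6, 235.5]
ee_rot: [-0.7, 0.714, -0.002, 0.002]
contact_force: [10.9, -9.3, -4.1]
gripper_width: 17.1
grasp_force: 58.6
```

```bash
python3 - <<'E'
from h import *
check()
p=get_image("top");save(p,"top5.png",(270,220,330,265),12)
E
```

```text
top blue [304.6 241.2] 17 [588.9  -1.7  32. ] y rel blue 0.0
top yellow [287.4 246.3] 18 [575.2  45.6  32. ] y rel blue 49.2
top red0 [337.7 238.1] 19 [596.  -92.8  34. ] y rel blue -89.7
top red0 [307.4 252.4] 17 [557.1  -9.1  34. ] y rel blue 1.4
side blue [300.6 263. ] 14 [ 5.901e+02 -4.000e-01  3.200e+01] y rel blue 0.0
side yellow [302.8 277. ] 22 [576.4  47.6  32. ] y rel blue 49.8
side red0 [303.  238.8] 16 [598.1 -91.   34. ] y rel blue -89.4
side red0 [313.6 261.4] 21 [556.9  -9.1  34. ] y rel blue 0.6
```

View pics/top5.png

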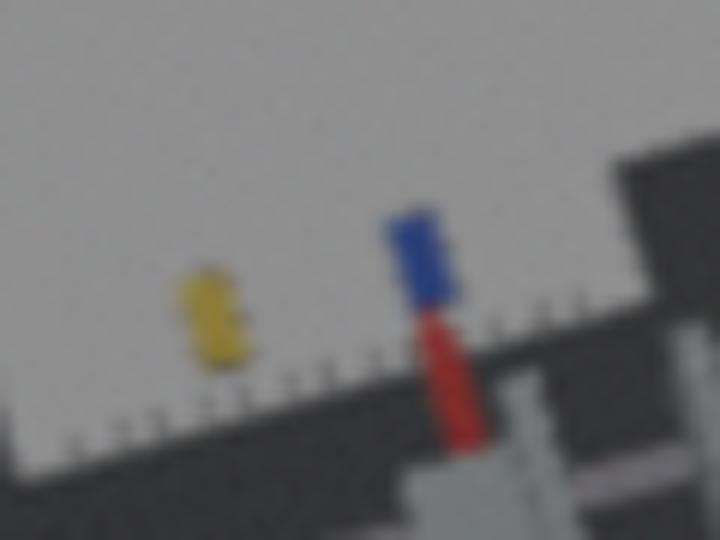

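The top crop shows the red pointer almost on blue, a touch to the yellow side: about 1.4 mm by the top view and 0.6 mm by the side view. I turn 3° more, then release.

Call:
carry_out(slide=[[0.001,-0.001,0],[0.001,-0.001,0],[0.001,-0.001,0],[0.001,-0.001,0]], roll=[-1.5,-3,-3,-3], claw=[0.01,0.01,0.01,0.01])

```text
clock: 7.65
position: [486.8, 143.3, 235.5]
ee_rot: [0.718, -0.696, 0.002, -0.002]
contact_force: [7.3, -3.8, -1.7]
gripper_width: 16.9
grasp_force: 58.9
```

```bash
python3 - <<'E'
from h import *
check();check()
E
```

```text
top blue [304.6 241.2] 17 [588.9  -1.7  32. ] y rel blue 0.0
top yellow [287.4 246.3] 18 [575.2  45.6  32. ] y rel blue 49.2
top red0 [337.8 238.1] 18 [596.  -92.9  34. ] y rel blue -89.8
top red0 [307.9 252.8] 16 [556.  -10.7  34. ] y rel blue 0.2
side blue [300.8 263.1] 16 [589.5  -0.   32. ] y rel blue 0.0
side yellow [302.3 277. ] 19 [577.7  47.7  32. ] y rel blue 49.2
side red0 [303.2 238.8] 15 [597.6 -91.1  34. ] y rel blue -89.9
side red0 [313.6 261.3] 21 [557.   -9.4  34. ] y rel blue -0.3
top blue [304.6 241.2] 17 [588.9  -1.7  32. ] y rel blue 0.0
top yellow [287.4 246.3] 18 [575.2  45.6  32. ] y rel blue 49.2
top red0 [337.8 237.9] 17 [596.3 -93.   34. ] y rel blue -90.0
top red0 [307.9 252.8] 17 [555.8 -10.5  34. ] y rel blue 0.4
side blue [300.5 263. ] 16 [ 5.902e+02 -4.000e-01  3.200e+01] y rel blue 0.0
side yellow [302.3 277. ] 19 [577.7  47.7  32. ] y rel blue 49.7
side red0 [302.9 238.9] 15 [598.4 -90.4  34. ] y rel blue -88.9
side red0 [313.8 261.2] 20 [556.6  -9.9  34. ] y rel blue -0.2
```

It is within about 0.3 mm. I open, lift clear and recheck.

Call:
carry_out(slide=[[0,0,0],[0,0,0],[0,0,0],[0,0,0],[0,0,-0.03],[0,0,-0.06],[0,0,-0.09],[0,0,-0.09]], roll=[0,0,0,0,0,0,0,0], claw=[0.03,0.05,0.07,0.07,0.08,0.08,0.08,0.08])

```text
clock: 8.85
position: [485.4, 143.6, 327.2]
ee_rot: [0.718, -0.696, 0.001, -0.003]
contact_force: [0.1, 0.1, -0.2]
gripper_width: 79.7
grasp_force: 0.0
```

```bash
python3 - <<'E'
from h import *
check()
s=read_state();print(s["position"],s["ee_rot"],s["joints"].round(2))
E
```

```text
top blue [304.6 241.2] 17 [588.9  -1.7  32. ] y rel blue 0.0
top yellow [287.4 246.3] 18 [575.2  45.6  32. ] y rel blue 49.2
top red0 [337.8 237.9] 17 [596.3 -93.   34. ] y rel blue -90.0
top red0 [307.8 252.8] 16 [555.8 -10.3  34. ] y rel blue 0.5
side blue [300.8 263. ] 14 [ 5.895e+02 -5.000e-01  3.200e+01] y rel blue 0.0
side yellow [302.3 277. ] 21 [577.7  47.6  32. ] y rel blue 49.5
side red0 [302.6 238.8] 16 [599.3 -91.   34. ] y rel blue -89.9
side red0 [310.  261.5] 6 [566.2  -7.4  34. ] y rel blue -0.5
[484.58741009 143.14340267 324.45375928] [ 7.17810757e-01 -6.96238206e-01 -2.61787609e-04  9.84016215e-05] [ 0.61  0.26 -0.4  -0.   -0.91 -0.58]
```

```bash
cat >> h.py <<'E'
def white(n=None):
    p=get_image("top"); x0,y0,x1,y1=340,226,368,264
    im=p["img"][y0:y1,x0:x1]; h=cv2.cvtColor(im,cv2.COLOR_RGB2HSV)
    org=cv2.inRange(h,(6,130,70),(18,255,255)); hull=np.zeros_like(org)
    c=max(cv2.findContours(org,0,2)[0],key=cv2.contourArea); hl=cv2.convexHull(c); cv2.fillConvexPoly(hull,hl,255)
    m=(h[...,1]<115)&(h[...,2]>110)&(cv2.erode(hull,np.ones((3,3)))>0)
    ys,xs=np.nonzero(m); W=np.array([px2w(p,(x+x0,y+y0),82)[:2] for x,y in zip(xs,ys)])
    if len(W)<3: print("few",len(W)); return
    d=np.linalg.svd(W-W.mean(0))[2][0]; d*=np.sign(d[0])
    (cx,cy),r=cv2.minEnclosingCircle(hl)
    print("white",len(W),W.mean(0).round(1),"angle",np.degrees(np.arctan2(d[1],d[0])).round(1),"joint",(np.arctan2(d[1],d[0])-.272+.6).round(3),"disc",px2w(p,(cx+x0,cy+y0),46).round(1),r)
    if n: save(p,n,(330,215,380,265),10)
E
python3 - <<'E'
from h import *
white("top6.png")
E
```

```text
white 33 [ 574.8 -132.3] angle -8.2 joint 0.186 disc [ 564.1 -130.6   46. ] 13.407195091247559
```

View pics/top6.png

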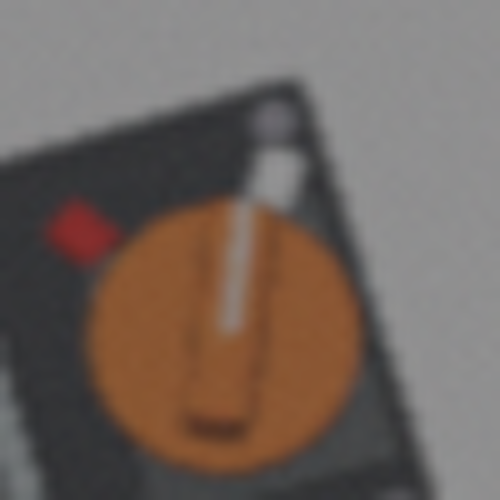

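The crop shows the index line running from (230,330) to (247,205), about -8° world, so the joint is at about 0.18. The white and red marks are at (275,178) and (80,232). The ring needs about 58° CCW, ending with the bar at +50° world. I move above it now.

Call:
carry_out(slide=[[0.035,-0.009,0],[0.07,-0.018,0],[0.105,-0.027,0],[0.14,-0.035,0],[0.175,-0.044,0],[0.21,-0.053,0],[0.245,-0.062,0],[0.278,-0.07,0]], roll=[-10,-20,-30,-40,-50,-60,-70,-80], claw=[0.08,0.08,0.08,0.08,0.08,0.08,0.08,0.08])

```text
clock: 10.0
position: [563.5, -133.6, 323.0]
ee_rot: [0.998, -0.069, -0.002, 0.0]
contact_force: [0.3, 0.0, 0.0]
gripper_width: 80.0
grasp_force: 0.0
```

Call:
carry_out(slide=[[0,0,0],[0,0,0]], roll=[0,0], claw=[0.08,0.08])

```text
clock: 10.25
position: [563.1, -132.3, 323.4]
ee_rot: [0.997, -0.073, -0.001, -0.0]
contact_force: [0.2, 0.3, 0.0]
gripper_width: 79.8
grasp_force: 0.0
```

```bash
python3 - <<'E'
from h import *
from scipy.spatial.transform import Rotation as R
s=read_state();print(s["position"],s["joints"].round(2))
M=R.from_quat(s["ee_rot"]).as_matrix();print(M.round(3))
d=M.T@(np.array([563.5,-133,70+154.7])-s["position"]);print(d.round(1))
save(get_image("side"),"side7.png",(250,150,400,330),3.3)
E
```

```text
[ 563.12727176 -132.31221863  323.44423427] [ 0.05  0.38 -0.22 -0.   -0.97  1.38]
[[ 0.989 -0.145 -0.003]
 [-0.145 -0.989  0.   ]
 [-0.003  0.    -1.   ]]
[ 0.7  0.6 98.7]
```

View pics/side7.png

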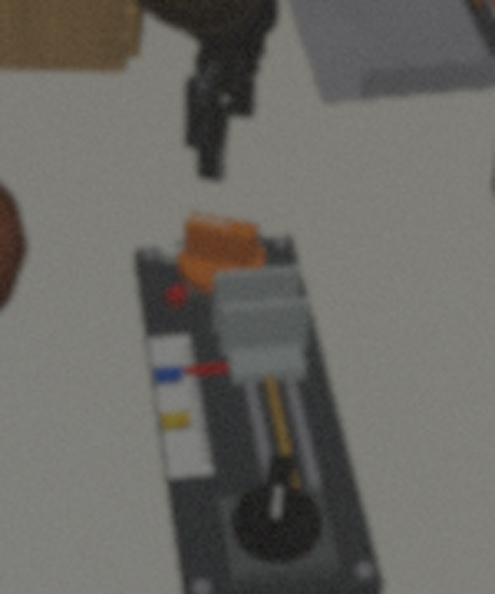

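The side crop shows the pointer (205,370) level with blue (167,374) and the gripper above the lock ring. I'll descend with a narrower opening to clear the fixed jaw.

Call:
carry_out(slide=[[0.001,0,0],[0.001,0,0.03],[0.001,0,0.06],[0.001,0,0.08],[0.001,0,0.094],[0.001,0,0.094],[0.001,0,0.094],[0.001,0,0.094]], roll=[0,0,0,0,0,0,0,0], claw=[0.055,0.05,0.05,0.05,0.05,0.05,0.04,0.03])

```text
clock: 11.3
position: [564.8, -132.6, 231.7]
ee_rot: [0.997, -0.072, 0.001, -0.0]
contact_force: [0.2, -0.0, 0.4]
gripper_width: 30.0
grasp_force: 0.0
```

Call:
carry_out(slide=[[0,0,0],[0,0,0],[0,0,0],[0,0,0]], roll=[0,0,0,0], claw=[0.022,0.012,0.01,0.01])

```text
clock: 11.8
position: [564.9, -131.1, 231.8]
ee_rot: [0.997, -0.072, 0.001, -0.001]
contact_force: [-1.2, 7.7, 5.1]
gripper_width: 16.8
grasp_force: 59.2
```

Call:
carry_out(slide=[[0,-0.002,0],[0,-0.002,0],[0,-0.002,0],[0,-0.002,0],[0,-0.002,0],[0,-0.002,0],[0,-0.002,0],[0,-0.002,0]], roll=[-7,-14,-21,-28,-35,-42,-50,-50], claw=[0.01,0.01,0.01,0.01,0.01,0.01,0.01,0.01])

```text
clock: 12.8
position: [565.2, -131.1, 231.8]
ee_rot: [0.935, 0.356, 0.001, 0.001]
contact_force: [-0.3, -3.3, 4.1]
gripper_width: 17.1
grasp_force: 59.2
```

```bash
python3 - <<'E'
from h import *
check()
s=read_state();q=s["ee_rot"];print(s["joints"].round(2),s["contact_force"].round(1),"tool x",np.degrees(np.arctan2(2*q[0]*q[1],q[0]**2-q[1]**2)))
E
```

```text
top blue [305.  243.5] 6 [582.3  -2.7  32. ] y rel blue 0.0
top red0 [307.9 252.8] 18 [555.9 -10.7  34. ] y rel blue -0.5
side blue [300.6 263.1] 15 [ 5.899e+02 -2.000e-01  3.200e+01] y rel blue 0.0
side yellow [302.7 277. ] 21 [576.8  47.5  32. ] y rel blue 49.4
side red0 [302.8 238.7] 13 [598.8 -91.4  34. ] y rel blue -90.2
side red0 [313.3 261.3] 15 [557.8  -9.3  34. ] y rel blue -0.2
[ 0.05  0.49 -0.32  0.   -0.76  2.25] [ 0.2 -3.2  5.8] tool x 41.66970472105588
```

Call:
carry_out(slide=[[0,0,0],[0,0,0],[0,0,0],[0,0,0]], roll=[-5,-8.5,-8.5,-8.5], claw=[0.01,0.01,0.01,0.01])

```text
clock: 13.4
position: [565.3, -131.1, 231.8]
ee_rot: [0.906, 0.424, 0.001, 0.001]
contact_force: [-0.5, -3.6, 5.5]
gripper_width: 16.8
grasp_force: 59.5
```

Call:
carry_out(slide=[[0,0,0],[0,0,0],[0,0,0],[0,0,0],[0,0,-0.03],[0,0,-0.06],[0,0,-0.1],[0,0,-0.14]], roll=[0,0,0,0,0,0,0,0], claw=[0.03,0.045,0.05,0.05,0.05,0.05,0.05,0.05])

```text
clock: 14.4
position: [564.6, -130.5, 371.8]
ee_rot: [0.905, 0.425, -0.0, -0.0]
contact_force: [1.1, -0.1, 0.1]
gripper_width: 50.0
grasp_force: 0.0
```

Call:
carry_out(slide=[[-0.03,0.05,0],[-0.06,0.1,0],[-0.09,0.15,0],[-0.12,0.2,0],[-0.12,0.2,0]], roll=[0,0,0,0,0], claw=[0.05,0.05,0.05,0.05,0.05])

```text
clock: 15.02
position: [642.0, -354.5, 368.0]
ee_rot: [0.906, 0.422, -0.001, -0.001]
contact_force: [0.5, 1.0, -0.6]
gripper_width: 50.1
grasp_force: 0.0
```

```bash
python3 - <<'E'
from h import *
check();white()
p=get_image("top");save(p,"top8.png",(270,205,390,295),6.5);print(read_state()["position"])
E
```

```text
top blue [304.6 241.2] 17 [588.9  -1.7  32. ] y rel blue 0.0
top yellow [287.4 246.3] 18 [575.2  45.6  32. ] y rel blue 49.2
top red0 [337.5 238. ] 18 [596.2 -92.1  34. ] y rel blue -89.1
top red0 [307.9 252.8] 16 [556.  -10.7  34. ] y rel blue 0.2
side blue [300.6 263.1] 14 [5.898e+02 1.000e-01 3.200e+01] y rel blue 0.0
side yellow [302.5 277. ] 20 [577.2  47.7  32. ] y rel blue 49.2
side red0 [303.2 238.7] 12 [597.5 -91.6  34. ] y rel blue -90.4
side red0 [312.8 261.4] 12 [559.1  -8.8  34. ] y rel blue -0.3
few 0
[ 641.69797249 -349.79428164  370.7880408 ]
```

View pics/top8.png

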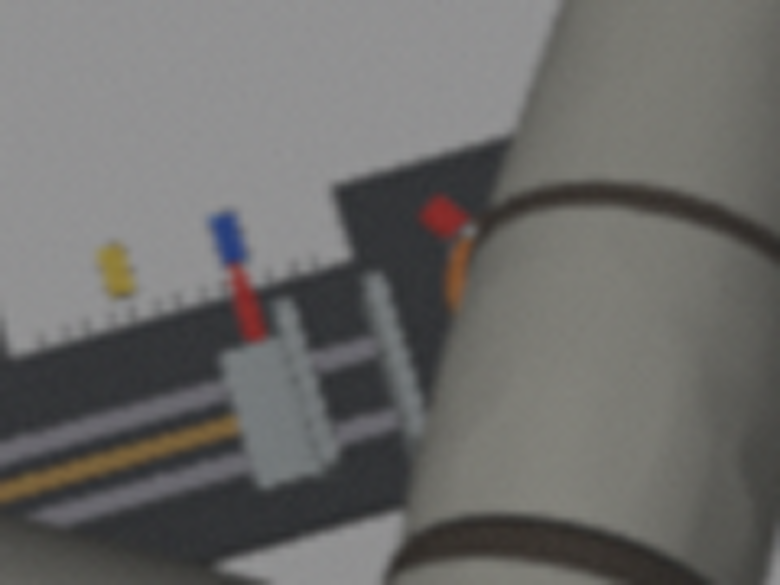

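The pointer sits on blue and the white index tip shows beside the red mark at (467,230), but the arm hides the ring. I move the arm farther off to measure it.

Call:
carry_out(slide=[[-0.046,-0.008,0],[-0.092,-0.016,0],[-0.138,-0.024,0],[-0.184,-0.032,0],[-0.23,-0.04,0],[-0.276,-0.048,0],[-0.32,-0.056,0],[-0.32,-0.056,0]], roll=[0,0,0,0,0,0,0,0], claw=[0.05,0.05,0.05,0.05,0.05,0.05,0.05,0.05])

```text
clock: 16.23
position: [405.3, -545.1, 370.4]
ee_rot: [0.912, 0.411, -0.011, 0.006]
contact_force: [0.4, 0.9, 0.3]
gripper_width: 49.6
grasp_force: 0.0
```

```bash
python3 - <<'E'
from h import *
check();white()
E
```

```text
top blue [304.6 241.2] 17 [588.9  -1.7  32. ] y rel blue 0.0
top yellow [287.4 246.3] 18 [575.2  45.6  32. ] y rel blue 49.2
top red0 [337.8 237.9] 17 [596.3 -93.   34. ] y rel blue -90.0
top red0 [307.9 252.8] 16 [556.  -10.7  34. ] y rel blue 0.2
side blue [300.6 263.1] 14 [ 5.898e+02 -2.000e-01  3.200e+01] y rel blue 0.0
side yellow [302.5 277. ] 22 [577.2  47.7  32. ] y rel blue 49.5
side red0 [303.1 238.8] 13 [597.9 -90.9  34. ] y rel blue -89.5
side red0 [313.2 261.4] 13 [557.9  -9.1  34. ] y rel blue -0.0
white 34 [ 570.6 -124.1] angle 50.2 joint 1.205 disc [ 564.1 -130.4   46. ] 13.314497947692871
```

The lock joint reads about 1.205 rad and the pointer is within about 0.2 mm of blue, with the arm clear. I hand the job in.

```bash
python3 -c "
from bench import *
print(job_done())"
```

```text
the job is handed in; nothing more can be done
None
```

The gauge is set: the red pointer is within about 0.2 mm of the middle of the blue mark, the lock ring is at about 1.2 rad on the red mark, and the job was handed in at about 16 s with the arm clear.

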